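# Hold a turned stand top on the drilling ramp

## Task

I am about to drill the splayed leg holes in this turned stand top. Lay the plywood backing piece on the sloping board of the drilling ramp, lengthwise up the slope, in the middle of the board's width and down against the lip, and let go of it; then take the stand top by its waste block, set it centred on the backing piece, tilted to lie flush with the slope, and press it down steadily without leaning hard on it. Finish while still gripping the waste block and pressing, so that I can drill, and leave the cordless drill, the spray can and the gouge where they are.

Things in the scene. Friction and masses are not known exactly. Their poses are not given: they have to be found in the camera images.
- ramp: Base of the drilling ramp, plywood 220 x 206 x 18 mm, screwed to the bench. Origin: centre of its underside, z up. The sloping board is hinged to it along y at x -105 mm, z 18 mm (low edge, nearest the robot) and rises towards +x. Two upright slotted steel quadrants, 4 mm thick, stand beside the board at y +-90 mm, x 0 to 60 mm, up to 110 mm above the bench.
- ramp_face (a point): Middle of the top face of the sloping grey-faced board (200 mm up the slope, 170 wide, 18 thick). x points up the slope, y across, z square out of the face. Locked rigidly by wing nuts at an angle that differs each time, about 10 to 23 degrees. A wooden lip 12 mm wide and 12 mm high runs across the whole low edge; its uphill side is at x -88 mm.
- backer: The backing piece, a loose plain plywood slab 100 mm (x) x 64 mm (y) x 18 mm (z), about 75 g, lying flat on the bench. Origin: centre of its underside. When it rests against the lip its centre is 38 mm downhill of the middle of the board.
- backer_top (a point): Centre of the backing piece's top face, same axes as the backing piece, 18 mm above its origin.
- blank: The turned stand top: loose wooden disc, 100 mm diameter, 18 mm thick, good face down on the bench; a round waste block of 46 mm diameter and 28 mm high stands on the middle of its upper side. About 130 g in all. Origin: centre of the disc's underside, z towards the waste block, whose top is at z 46 mm.
- drill: Bystander: black cordless drill lying on its side, about 240 x 200 x 66 mm. Origin: on the bench under the motor body.
- spray_can: Bystander: standing grey spray can with a cap, 58 mm diameter, 176 mm high. Origin: centre of its underside.
- gouge: Bystander: turning gouge lying down, steel shaft and wooden handle, 385 mm long, 28 mm thick. Origin: on the bench under the ferrule.

How it is judged:
On the way:
1. The backing piece lies flat on the sloping board, lengthwise up the slope, against the lip, and is let go (x of backer in the frame of ramp_face between -0.044 and -0.032 m and y of backer in the frame of ramp_face between -0.02 and 0.02 m and z of backer in the frame of ramp_face between -0.004 and 0.0025 m and angle between the z axis of backer and the z axis of ramp_face, either way round below 0.03 rad and angle between the x axis of backer and the x axis of ramp_face, either way round below 0.17 rad and contact force between the fingers and backer below 0.1 N and linear speed of backer below 0.01 m/s), for 0.2 s.
At the end, for the whole second after the job is handed in: Backing piece flat on the board, 6 mm or less from the lip, 20 mm or less off the middle, under 10 degrees askew; stand top flush on it (0.03 rad, 2.5 mm), block up, centred within 10 mm, pressed with 3 to 40 N and still gripped by its block; fingers off the backing piece; both still (x of backer in the frame of ramp_face between -0.044 and -0.032 m and y of backer in the frame of ramp_face between -0.02 and 0.02 m and z of backer in the frame of ramp_face between -0.004 and 0.0025 m and angle between the z axis of each of backer, blank and the z axis of ramp_face, either way round below 0.03 rad and angle between the x axis of backer and the x axis of ramp_face, either way round below 0.17 rad and distance between blank and backer_top below 0.01 m and z of blank in the frame of backer_top between -0.004 and 0.0025 m and angle between blank's own z axis and vertical below 0.6 rad and contact force between blank and backer between 3 and 40 N and contact force between the fingers and blank above 5 N and contact force between the fingers and backer below 0.3 N and z of the grasp point in the frame of blank below 0.058 m and linear speed of each of blank, backer below 0.01 m/s); the arm keeps its last pose, push and grip.
It fails at once if The cordless drill, the spray can or the gouge is moved by more than 20 mm (distance of any of drill, spray_can, gouge from where it was at the start of the episode above 0.02 m).
It fails at once if The spray can is tipped (angle between spray_can's own z axis and vertical above 0.35 rad).
It fails at once if The stand top is leaned on hard (over 60 N on the backing piece) (contact force between blank and backer above 60 N).
It also fails if it takes over 64 s, if anything falls off the work surface, if the arm or the gripper's body presses on something with over 40 N, if the wrist force passes 120 N, or if a joint passes its speed limit or range.

## Robot

A 7-joint arm with a two-finger parallel gripper is mounted at the origin on the work surface. World frame = base frame: x ahead of the robot, y to its left, z up, the work surface at z = 0. Lengths are in m, angles in rad, forces in N, time in s.
With the tool pointing down it reaches from about 0.35 to 0.775 m from the base axis. Payload 3.1 kg.
Tool frame: the origin (TCP) lies between the finger pads; the fingertips stand 8 mm ahead of it and the grasp point (between the pads) lies 11 mm behind it; z points along the fingers, y is the direction in which the jaws open and shut (so a half turn about z gives the same grasp; the last joint's range is limited). The gripper opens to 85 mm and grips with 20 to 120 N. Pads are 22 mm wide; open, the fingers measure 114 mm over their backs; the gripper's body (76 mm by 85 mm) begins 54 mm behind the grasp point. The pads swing forward as they close: fully open they stand 13 mm farther back than shut.
Start: joints at [1.304, 0.311, 0.014, 1.512, -0.004, 1.319, -0.027], TCP at [0.123, -0.536, 0.239] pointing down, gripper open.
Joint ranges: [-2.7, 2.7], [-0.3, 1.91], [-1.27, 1.3], [0.12, 2.57], [-1.44, 4.58], [0.2, 2.03], [-3.05, 3.05]. Speed limits (rad/s): [2.79, 2.79, 3.14, 3.14, 3.14, 3.14, 3.14].

## Interface

Orientations are given as a rotation vector (axis times angle).
In Python, from plant import * gives the robot as it stands.
- The arm moves only by the shell command python3 -m pendant 'ROWS' [FORCE]. ROWS is a JSON object of lists of equal length, an entry for each row: "travel": the shift along the tool's x, y, z scaled (see below), a list of three; "twist": the turn, a rotation vector about the tool's x, y, z scaled (see below), a list of three; "jaw": the opening, from 0 (shut) to 1 (fully open). A call has 1 to 10 rows; each row shifts and turns the commanded pose from where the row before left it, along the tool's axes as they then stand; what a row does not reach is not made up. The controller multiplies each number of a shift by 0.3 m and each number of a turn by 90 degrees. A row lasts 1/8 s, in which the tool goes at most 62.5 mm and 10.7 degrees, less where a joint would pass 70% of its speed; a pose out of reach is approached as far as the arm can. A call with a number of a shift or a turn outside -1 to 1 is refused whole. A call with a gripper value outside its range is refused whole. The fingers move at their own pace and stop on an object; FORCE is the grip in N (left out, the last holds). Time passes only in rows, so rows that do not move let the fingers close. It gives the time, the measured TCP pose, the force and the opening at its end, in the units of the state.
- sense(): the state, without advancing time (a new reading comes with each control period).
- camera(name): name is "scene" or "top"; returns a dict with "image" (480x640x3 uint8, blue, green, red), "vfov" (degrees; the focal length in pixels is half the picture's height over the tangent of half this angle, whatever the lens; pixels are square), "cx", "cy" (the principal point, pixels), "D" ([k1, k2, p1, p2, k3] as OpenCV has them; the pictures are not rectified), "camera_from_world" (4x4, takes a point from world to camera coordinates). Camera axes: x right, y down, z forward; pixel columns grow to the right and rows downward; lengths in m; the calibration is good to about 2 mm. A picture is of the moment at which its call begins. There is no depth.
- job_done(): hands the job in, once; it reports no verdict.
Trained networks look in the newest picture that a camera, given by its name, has taken for a name from the list of things; names that differ only in an ending like _2 or _b are one class to them, and where a whole thing is asked for, a point or a joint stands for the part that bears it (a point fixed in the world has none). Each returns a list of dicts, best first, with "conf" (0 to 1); they miss things now and then, are a little off and sometimes report something else, mostly with a low value. They report only what shows in the picture. A call takes as long as a camera call.
- search_frame(name, camera): "extent" ([left, top, width, height] in pixels, round what is visible of it).
The state is a dict: "time": time; "qpos": joint angles; "joint_vel": joint speeds; "effort": joint torques, N m; "tcp_pos": TCP position; "orientation": TCP orientation; "force": force on the tool from outside, world axes, zero at the start; "ft_torque": the same for the moment, N m; "gripper_width": opening from 0.0 (shut) to 1.0 (fully open).
Only numpy, scipy, OpenCV 4.12 (cv2) and the standard library are available. Lean on these libraries where they do the work, as an engineer would, in place of code of your own. Each camera call takes 0.05 s, during which the arm holds its last target. There are 200 camera calls.

## Working session

There is one attempt and no reset: what is moved stays moved. The work goes in short steps, Python scripts to look and compute and a shell command to move; the robot and the scene stay as the last step left them, time stands still between calls to the robot, and variables do not carry over. Pictures are saved under pics/ and viewed, about 8 in all and at most 12, crops included, and the job is handed in when it is done.

```bash
ls; mkdir -p pics
python3 - <<'E'
from plant import *
import cv2
s=sense();print({k:(v if not hasattr(v,'__len__') else [round(float(x),4) for x in v]) for k,v in s.items()})
for c in ("scene","top"):
    d=camera(c);cv2.imwrite(f"pics/{c}0.png",d["image"]);print(c,d["vfov"],d["cx"],d["cy"],d["D"],d["camera_from_world"])
    for n in ("ramp","ramp_face","backer","blank","drill","spray_can","gouge"):
        r=search_frame(n,c);print(n,[([round(float(x)) for x in q["extent"]],round(q["conf"],2)) for q in r[:3]])
E
```

```text
pics
{'time': 0.0, 'qpos': [1.3043, 0.3117, 0.014, 1.5131, -0.0044, 1.3192, -0.0272], 'joint_vel': [-0.0007, 0.0007, -0.0006, 0.001, -0.0002, -0.0021, -0.0004], 'effort': [0.0008, -37.9906, 0.1461, -23.0586, 0.012, 0.0137, 0.0], 'tcp_pos': [0.1225, -0.5355, 0.2382], 'orientation': [-3.1194, -0.3522, 0.0006], 'force': [-0.993, -0.7577, -0.8012], 'ft_torque': [0.025, -0.0192, 0.0013], 'gripper_width': 0.9998586509358001}
scene 52.819041928088744 321.3867113847246 238.75382753251662 [-0.11837772  0.          0.          0.          0.        ] [[-0.3462703   0.93810623 -0.00732001  0.1963396 ]
 [ 0.59705848  0.2143521  -0.77302933 -0.33167582]
 [-0.72361457 -0.27204757 -0.63432804  1.86473346]
 [ 0.          0.          0.          1.        ]]
ramp [([346, 224, 103, 78], 0.83)]
ramp_face [([360, 223, 86, 46], 0.98)]
backer [([226, 204, 33, 26], 0.74)]
blank [([285, 207, 33, 21], 0.77)]
drill [([468, 226, 79, 78], 0.81), ([140, 213, 95, 38], 0.53)]
spray_can [([274, 223, 26, 64], 0.62)]
gouge [([142, 212, 95, 38], 0.85)]
top 56.324768902394666 318.7120273663635 252.26429092782672 [-0.06976895  0.          0.          0.          0.        ] [[ 0.00980975 -0.999943    0.00421419  0.05142042]
 [-0.99842926 -0.0100272  -0.05512228  0.61408123]
 [ 0.05516139 -0.00366683 -0.99847072  1.17623278]
 [ 0.          0.          0.          1.        ]]
ramp [([203, 213, 96, 98], 0.66)]
ramp_face [([203, 216, 83, 96], 0.58)]
backer [([431, 259, 25, 38], 0.58), ([199, 209, 100, 102], 0.44)]
blank [([357, 283, 38, 36], 0.63)]
drill [([95, 255, 80, 100], 0.84)]
spray_can [([346, 187, 24, 30], 0.7)]
gouge [([420, 222, 138, 25], 0.84)]
```

View pics/top0.png

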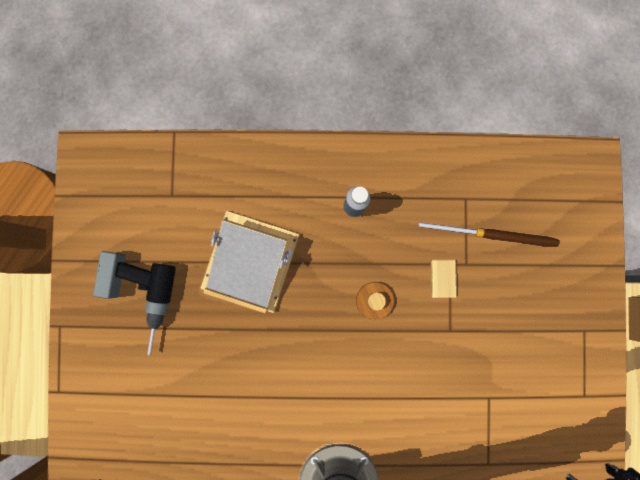

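View pics/scene0.png

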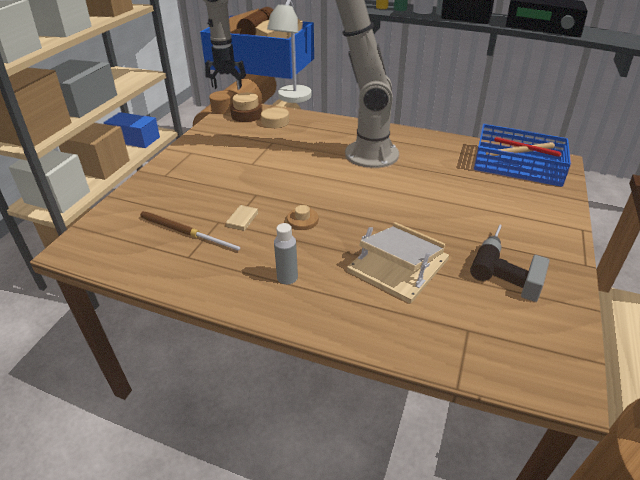

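The top view shows the backer at (444,278), the blank at (376,300), the ramp at (252,262) with its low edge towards the robot, the can at (357,200), and the gouge and drill to the sides. The scene view agrees. Next I'll enlarge the ramp and backer to measure them.

```bash
cat > h.py <<'E'
from plant import *
import numpy as np, cv2
from scipy.spatial.transform import Rotation as R
def K(d):
    f=240/np.tan(np.radians(d["vfov"]/2));return np.array([[f,0,d["cx"]],[0,f,d["cy"]],[0,0,1.]])
def proj(d,P):
    M=np.asarray(d["camera_from_world"]);r=cv2.Rodrigues(M[:3,:3])[0]
    return cv2.projectPoints(np.asarray(P,float).reshape(-1,1,3),r,M[:3,3],K(d),np.asarray(d["D"]))[0].reshape(-1,2)
def unproj(d,uv,z):
    M=np.asarray(d["camera_from_world"]);u=cv2.undistortPoints(np.asarray(uv,float).reshape(-1,1,2),K(d),np.asarray(d["D"])).reshape(-1,2)
    o=-M[:3,:3].T@M[:3,3];v=np.c_[u,np.ones(len(u))]@M[:3,:3]
    return o+v*((z-o[2])/v[:,2])[:,None]
def state():
    s=sense();return s,np.array(s["tcp_pos"]),R.from_rotvec(s["orientation"])
def rows(p,Rt):
    """shift (current tool axes, scaled) and twist (scaled) from measured pose to target"""
    s,q,Rc=state();print("t",round(s["time"],2),"travel",np.round(Rc.inv().apply(np.array(p)-q)/.3,3),"twist",np.round((Rc.inv()*Rt).as_rotvec()/(np.pi/2),3))
E
python3 - <<'E'
from h import *
t=cv2.imread("pics/top0.png");s=cv2.imread("pics/scene0.png")
def crop(im,x,y,w,h,k):return cv2.resize(im[y:y+h,x:x+w],None,fx=k,fy=k,interpolation=cv2.INTER_CUBIC)
cv2.imwrite("pics/c1.png",np.hstack([crop(t,195,205,112,112,4),crop(t,415,250,56,56,6)[:,:]]if 0 else [crop(t,195,205,110,112,5)]))
cv2.imwrite("pics/c2.png",crop(s,340,215,115,90,6))
d=camera("top")
im=cv2.cvtColor(d["image"],cv2.COLOR_BGR2HSV)
print("bench hsv",im[330,400],"backer",im[278,444],"block",im[300,376],"disc",im[312,368],"face",im[262,250])
E
```

```text
bench hsv [ 15 163 116] backer [ 21 106 235] block [ 19 126 236] disc [ 15 183 181] face [ 30   1 173]
```

View pics/c1.png

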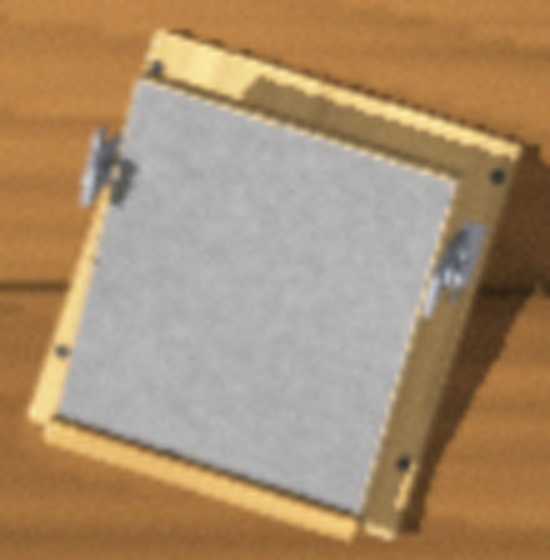

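View pics/c2.png

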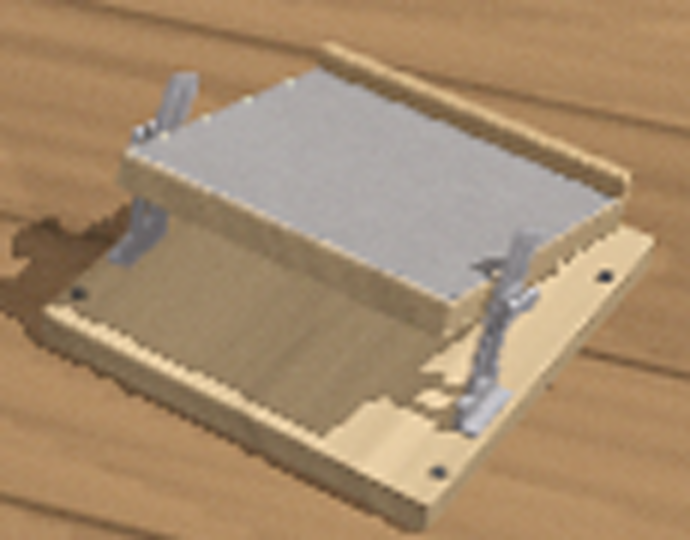

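The crops show the ramp's corners clearly, in the top crop and from its uphill side in the scene crop. I'll fit ramp yaw and slope to these corners and segment the loose pieces.

```bash
cat > fit.py <<'E'
from h import *
from scipy.optimize import least_squares
dt=camera("top");ds=camera("scene")
# (frame b/f, local mm, crop px)
T=[('b',(110,103,18),(160,32)),('b',(-110,103,18),(32,420)),('f',(100,85,0),(140,78)),('f',(100,-85,0),(458,180)),('f',(-88,85,0),(62,413)),('f',(-88,-85,0),(360,513)),('f',(-100,85,12),(45,432)),('f',(-100,-85,12),(350,540))]
S=[('f',(100,-85,0),(128,150)),('f',(100,85,0),(447,300)),('f',(100,-85,-18),(122,190)),('f',(100,85,-18),(445,333)),('f',(-88,-85,0),(318,70)),('f',(-88,85,0),(622,200)),('b',(110,103,18),(430,510)),('b',(110,-103,18),(45,310)),('b',(-110,103,18),(655,240)),('b',(110,103,0),(425,530))]
px=lambda p,k,o:(np.array(p)+.5)/k-.5+o
tp=np.array([px(q[2],5,(195,205)) for q in T]);sp=np.array([px(q[2],6,(340,215)) for q in S])
def pts(v,L):
    x,y,yaw,th,oz=v;Rb=R.from_euler('z',yaw);o=np.array([x,y,0])
    Rf=R.from_euler('y',-th);c=np.array([-.105,0,.018])+Rf.apply([.1,0,.018+oz])
    return np.array([o+Rb.apply(np.array(l)/1e3 if k=='b' else c+Rf.apply(np.array(l)/1e3)) for k,l,_ in L])
def res(v):return np.r_[(proj(dt,pts(v,T))-tp).ravel(),(proj(ds,pts(v,S))-sp).ravel(),v[4]/.002]
r=least_squares(res,[.55,.17,-.3,.28,0],loss='soft_l1',x_scale=[.1,.1,.1,.1,.01])
np.set_printoptions(suppress=True,precision=4);print(r.x,"deg",np.degrees(r.x[2:4]))
print(np.round(r.fun[:16].reshape(-1,2),1).tolist());print(np.round(r.fun[16:36].reshape(-1,2),1).tolist())
J=np.linalg.inv(r.jac.T@r.jac);print("sd",np.sqrt(np.diag(J)))
c=pts(r.x,[('f',(0,0,0),0)])[0];print("face",c);np.savez("ramp.npz",v=r.x,c=c)
hs=cv2.cvtColor(dt["image"],cv2.COLOR_BGR2HSV)
m=cv2.inRange(hs,(15,50,200),(30,145,255))
for nm,(x,y,w,h),z in(("backer",(425,252,37,52),.018),("block",(350,278,52,46),.046)):
    k=np.zeros_like(m);k[y:y+h,x:x+w]=m[y:y+h,x:x+w]
    cs=max(cv2.findContours(k,0,cv2.CHAIN_APPROX_NONE)[0],key=cv2.contourArea)
    P=unproj(dt,cs.reshape(-1,2),z)[:,:2].astype(np.float32)
    print(nm,cv2.minAreaRect(P),P.mean(0))
d2=cv2.inRange(hs,(5,130,140),(20,255,255))
n=search_frame("blank","top")[0]["extent"];a=unproj(dt,[[n[0],n[1]],[n[0]+n[2],n[1]+n[3]]],.009);print("disc box",a.tolist())
for nm in("gouge","spray_can"):
    q=search_frame(nm,"top")
    if q:n=q[0]["extent"];print(nm,unproj(dt,[[n[0],n[1]],[n[0]+n[2],n[1]+n[3]]],.014).tolist())
i=dt["image"];c=lambda x,y,w,h,k:cv2.resize(i[y:y+h,x:x+w],None,fx=k,fy=k,interpolation=cv2.INTER_CUBIC)
cv2.imwrite("pics/c3.png",np.hstack([c(425,252,40,52,9),c(352,275,48,52,9)]))
E
python3 fit.py
```

```text
[ 0.5888  0.2419 -0.3047  0.3424 -0.0017] deg [-17.457   19.6186]
[[-0.6, -1.1], [-1.4, -0.5], [-0.6, -0.9], [0.5, -0.2], [-1.5, -0.7], [0.5, -0.3], [-0.7, 1.2], [0.3, 0.1]]
[[-1.0, -0.5], [1.1, 0.2], [-1.6, -1.2], [-0.5, 0.9], [-0.5, -0.7], [-0.3, -0.3], [0.2, -1.8], [-0.4, -0.9], [0.5, -1.3], [0.2, -0.4]]
sd [0.0012 0.0008 0.0064 0.0133 0.002 ]
face [0.5733 0.2468 0.0669]
backer ((0.5468356609344482, -0.27620959281921387), (0.06217823922634125, 0.09915605187416077), 89.92259216308594) [ 0.5464 -0.2756]
block ((0.48716217279434204, -0.09184017777442932), (0.04128304496407509, 0.04154626280069351), 0.41405248641967773) [ 0.487  -0.0927]
disc box [[0.535495164380257, -0.05336300490941128, 0.008999999999999897], [0.4353360114182115, -0.15614172504091156, 0.008999999999999897]]
gouge [[0.7049929284438168, -0.21154380524432717, 0.014000000000000012], [0.6371320553312161, -0.5961598718095733, 0.014000000000000012]]
spray_can [[0.7920619401552391, -0.0029639113467738384, 0.014000000000000012], [0.7085450716635514, -0.08111314970619607, 0.014000000000000012]]
```

View pics/c3.png

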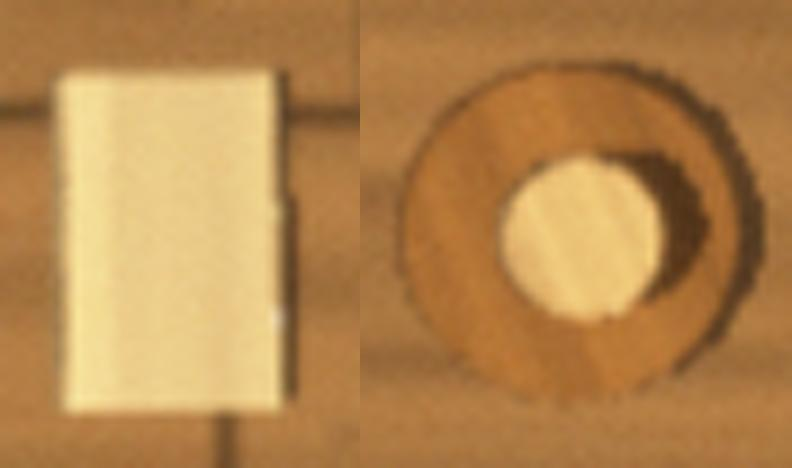

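```bash
cat >> fit.py <<'E'
print("---with camera shifts")
def res2(v):return np.r_[(proj(dt,pts(v[:5],T))+v[5:7]-tp).ravel(),(proj(ds,pts(v[:5],S))+v[7:9]-sp).ravel(),v[4]/.001,v[5:9]/1.]
r=least_squares(res2,[*r.x,0,0,0,0],loss='soft_l1',x_scale=[.1,.1,.1,.1,.01,1,1,1,1])
print(r.x,np.degrees(r.x[2:4]));print(np.round(r.fun[:16].reshape(-1,2),1).tolist());print(np.round(r.fun[16:36].reshape(-1,2),1).tolist())
c=pts(r.x[:5],[('f',(0,0,0),0)])[0];print("face",c);np.savez("ramp.npz",v=r.x[:5],c=c)
print("disc",unproj(dt,[[374.7,300.05]],.018),"block",unproj(dt,[[376,301]],.046))
D=R.from_matrix(np.diag([1.,-1,-1]));s,q,Rc=state();print("tool axes",Rc.as_matrix())
rows([.547,-.276,.12],D);rows([.547,-.276,.010],D)
E
python3 fit.py | sed -n '/---/,$p'
```

```text
---with camera shifts
[ 0.5889  0.2414 -0.305   0.3468 -0.0002  0.3421  0.1759  0.2806  0.9763] [-17.4769  19.8692]
[[-0.1, -1.0], [-0.9, -0.3], [-0.4, -0.5], [0.9, 0.2], [-1.2, -0.3], [0.8, 0.1], [-0.4, 1.6], [0.7, 0.6]]
[[-0.8, -0.4], [1.5, 0.3], [-1.3, -1.1], [-0.2, 1.0], [-0.3, -0.3], [-0.0, 0.2], [0.2, -0.9], [-0.3, 0.0], [0.6, -0.4], [0.3, 0.5]]
face [0.5727 0.2465 0.0688]
disc [[ 0.4882 -0.0921  0.018 ]] block [[ 0.4871 -0.0918  0.046 ]]
tool axes [[ 0.9748  0.223   0.    ]
 [ 0.223  -0.9748  0.    ]
 [ 0.     -0.     -1.    ]]
t 1.35 travel [ 1.572 -0.53   0.398] twist [-0.    -0.     0.143]
t 1.35 travel [ 1.572 -0.53   0.764] twist [-0.    -0.     0.143]
```

```bash
python3 -m pendant '{"travel":[[0,0,0],[0.157,-0.096,0.04],[0.157,-0.096,0.04],[0.157,-0.096,0.04],[0.157,-0.096,0.04],[0.157,-0.096,0.04],[0.157,-0.096,0.04],[0.157,-0.096,0.04],[0.157,-0.096,0.04],[0.157,-0.096,0.04]],"twist":[[0,0,0.11],[0,0,0.033],[0,0,0],[0,0,0],[0,0,0],[0,0,0],[0,0,0],[0,0,0],[0,0,0],[0,0,0]],"jaw":[1,1,1,1,1,1,1,1,1,1]}' 30; python3 -m pendant '{"travel":[[0,0,0]],"twist":[[0,0,0]],"jaw":[1]}'; python3 -c "
from h import *
rows([.547,-.276,.010],R.from_matrix(np.diag([1.,-1,-1])));d=camera('top')
i=d['image'];cv2.imwrite('pics/c4.png',cv2.resize(i[215:335,390:510],None,fx=4,fy=4,interpolation=2))"
```

```text
time: 2.6
tcp_pos: [0.5464, -0.2738, 0.131]
orientation: [3.141, -0.0, 0.001]
force: [0.6, 0.1, -0.0]
gripper_width: 0.999
time: 2.72
tcp_pos: [0.549, -0.2676, 0.1298]
orientation: [-3.136, -0.016, -0.002]
force: [-0.3, 1.6, -0.2]
gripper_width: 1.0
t 2.73 travel [-0.007  0.03   0.399] twist [-0.003 -0.001  0.007]
```

View pics/c4.png

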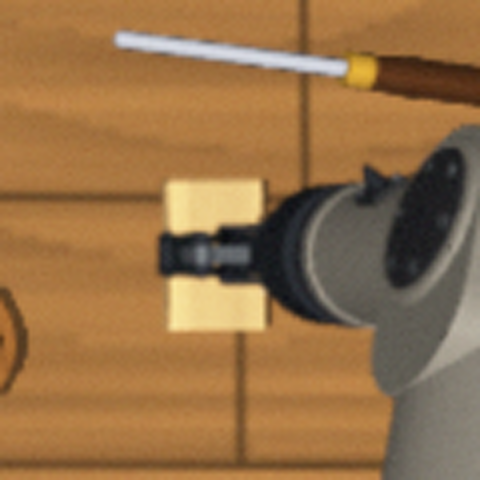

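The gripper stands over the middle of the backer and clears the gouge. Now I'll go down and grip.

```bash
python3 -m pendant '{"travel":[[0,0,0.13],[0,0,0.13],[0,0,0.1],[0,0,0.038],[0,0,0],[0,0,0]],"twist":[[0,0,0],[0,0,0],[0,0,0],[0,0,0],[0,0,0],[0,0,0]],"jaw":[1,1,1,1,1,1]}' 30; python3 -m pendant '{"travel":[[0,0,0],[0,0,0],[0,0,0],[0,0,0],[0,0,0],[0,0,0],[0,0,0],[0,0,0]],"twist":[[0,0,0],[0,0,0],[0,0,0],[0,0,0],[0,0,0],[0,0,0],[0,0,0],[0,0,0]],"jaw":[0,0,0,0,0,0,0,0]}' 30
```

```text
time: 3.52
tcp_pos: [0.546, -0.2755, 0.0137]
orientation: [3.14, -0.001, 0.004]
force: [0.3, -0.5, 0.3]
gripper_width: 0.994
time: 4.53
tcp_pos: [0.5459, -0.275, 0.0135]
orientation: [3.14, 0.001, 0.004]
force: [-0.8, -0.7, 5.0]
gripper_width: 0.736
```

```bash
python3 -m pendant '{"travel":[[0,0,-0.05],[0,0,-0.15],[0,0,-0.19],[0,0,-0.16],[0,0,0]],"twist":[[0,0,0],[0,0,0],[0,0,0],[0,0,0],[0,0,0]],"jaw":[0,0,0,0,0]}' 30
cat >> h.py <<'E'
z_=np.load("ramp.npz");v_=z_["v"];C=z_["c"]
RF=R.from_euler('zy',[v_[2],-v_[3]]) if 0 else R.from_euler('z',v_[2])*R.from_euler('y',-v_[3])
DN=R.from_matrix(np.diag([1.,-1,-1]));RT=RF*DN
def face(x,y,z):return C+RF.apply([x,y,z])
def infacе(p):return RF.inv().apply(np.array(p)-C)
inface=infacе
E
python3 -c "
from h import *
s,q,Rc=state();print(q,s['gripper_width'],s['force'])
p=face(-.030,0,.0135+.05);print(p,RT.as_rotvec());d=p-q;print('world/.3',np.round(d/.3,3))
print('yaw deg',-17.5/90,'tilt about tool y after yaw', (RT.as_matrix()))
rows(p,RT)
r=R.from_rotvec([0,0,1*.194*np.pi/2]);print((Rc*r).as_matrix().round(2))
for sg in(1,-1):print(sg,np.abs((Rc*r*R.from_rotvec([0,sg*v_[3],0])).as_matrix()-RT.as_matrix()).max())
"
```

```text
time: 5.15
tcp_pos: [0.5481, -0.2756, 0.183]
orientation: [3.137, 0.001, 0.016]
force: [0.2, -0.4, -1.6]
gripper_width: 0.735
[ 0.54812838 -0.27560003  0.18299777] 0.7354035242078122 [ 0.15417562 -0.44255455 -1.59910546]
[0.52520426 0.26145735 0.11827988] [ 3.00855727 -0.46244068  0.52694929]
world/.3 [-0.076  1.79  -0.216]
yaw deg -0.19444444444444445 tilt about tool y after yaw [[ 0.89705708 -0.30032142  0.32418458]
 [-0.2824436  -0.95383806 -0.10207139]
 [ 0.33987382  0.         -0.94047105]]
t 5.15 travel [-0.078 -1.791  0.206] twist [-0.032  0.212  0.193]
[[ 0.95 -0.3   0.01]
 [-0.3  -0.95 -0.  ]
 [ 0.01  0.   -1.  ]]
1 0.010772736636628422
-1 0.6689293437333048
```

```bash
python3 -m pendant '{"travel":[[-0.008,-0.15,0],[-0.008,-0.18,0],[-0.008,-0.18,0],[-0.008,-0.18,0],[-0.008,-0.18,0],[-0.008,-0.18,0],[-0.008,-0.18,0],[-0.008,-0.18,0],[-0.008,-0.18,0],[-0.006,-0.18,0]],"twist":[[0,0,0],[0,0,0],[0,0,0],[0,0,0],[0,0,0],[0,0,0],[0,0,0],[0,0,0],[0,0,0],[0,0,0]],"jaw":[0,0,0,0,0,0,0,0,0,0]}' 30;  python3 -m pendant '{"travel":[[0,0,0],[0,0,0],[0,0,0],[0,0,0],[0,0,0],[0,0,0]],"twist":[[0,0,0.1],[0,0,0.094],[0,0.11,0],[0,0.11,0],[0,0,0],[0,0,0]],"jaw":[0,0,0,0,0,0]}' 30;python3 -c "
from h import *
rows(face(-.03,0,.0635),RT);s,q,Rc=state();print(q,inface(q),s['qpos'])
ca=camera('scene');i=ca['image']
cv2.imwrite('pics/c5.png',cv2.resize(i[160:310,320:480],None,fx=4,fy=4,interpolation=2))"
```

```text
time: 6.4
tcp_pos: [0.5202, 0.2575, 0.1756]
orientation: [3.14, 0.0, -0.003]
force: [1.1, 0.2, -1.0]
gripper_width: 0.735
time: 7.15
tcp_pos: [0.5215, 0.256, 0.1765]
orientation: [3.009, -0.462, 0.523]
force: [-0.3, -0.3, -0.8]
gripper_width: 0.733
t 7.15 travel [-0.06  -0.021  0.185] twist [0.001 0.002 0.   ]
[0.52146199 0.25598395 0.17654747] [-0.01200748 -0.00634462  0.11895349] [-0.44907828  0.29055776 -0.25616147  1.76410106  0.44759196  0.95049534
 -2.80014352]
```

View pics/c5.png

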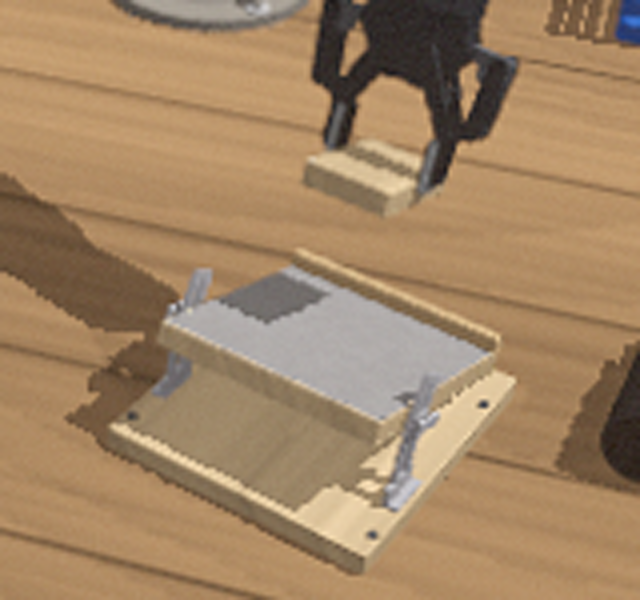

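The backer is held square above the slope. I'll go down to about 10 mm clear, then touch slowly.

```bash
python3 -m pendant '{"travel":[[-0.03,-0.01,0.09],[-0.03,-0.01,0.09],[0,0,0.08],[0,0,0.055],[0,0,0],[0,0,0]],"twist":[[0,0,0],[0,0,0],[0,0,0],[0,0,0],[0,0,0],[0,0,0]],"jaw":[0,0,0,0,0,0]}' 30;python3 -c "
from h import *
rows(face(-.03,0,.0135),RT);s,q,Rc=state();print(inface(q),RF.inv().apply(s['force']),RF.inv().apply(s['ft_torque']))
for c in('scene','top'):
  ca=camera(c);i=ca['image'];cv2.imwrite('pics/%s6.png'%c,i)
"; for i in 1 2; do python3 -m pendant '{"travel":[[0,0,0.007],[0,0,0.006],[0,0,0]],"twist":[[0,0,0],[0,0,0],[0,0,0]],"jaw":[0,0,0]}' 30;python3 -c "
from h import *
s,q,Rc=state();print(inface(q),RF.inv().apply(s['force']),RF.inv().apply(s['ft_torque']))"; done
```

```text
time: 7.95
tcp_pos: [0.5385, 0.2581, 0.0828]
orientation: [3.01, -0.463, 0.527]
force: [0.8, -0.1, -0.5]
gripper_width: 0.739
t 7.95 travel [-0.003  0.003  0.04 ] twist [-0.001  0.    -0.   ]
[-0.02919506  0.00078047  0.02550472] [ 0.59128871  0.16440452 -0.74192168] [-0.01421685  0.4330052  -0.00850944]
time: 8.43
tcp_pos: [0.5387, 0.2572, 0.0781]
orientation: [3.009, -0.462, 0.525]
force: [-0.2, -0.4, -0.8]
gripper_width: 0.739
[-3.03675739e-02  2.37332849e-05  2.09196893e-02] [-0.2955533  -0.46769285 -0.73751153] [-0.04043911  0.39932158 -0.04974611]
time: 8.8
tcp_pos: [0.54, 0.2567, 0.0742]
orientation: [3.009, -0.462, 0.525]
force: [0.6, -0.7, -1.0]
gripper_width: 0.739
[-3.03881050e-02 -6.85658156e-05  1.68028890e-02] [ 0.43437125 -0.50818551 -1.265445  ] [ 0.01279769  0.4631145  -0.04268001]
```

```bash
for i in 1 ; do python3 -m pendant '{"travel":[[0,0,0.006],[0,0,0]],"twist":[[0,0,0],[0,0,0]],"jaw":[0,0]}' 30;python3 -c "
from h import *
s,q,Rc=state();print(inface(q),RF.inv().apply(s['force']),RF.inv().apply(s['ft_torque']))"; done;python3 -m pendant '{"travel":[[0,0,0.006],[0,0,0]],"twist":[[0,0,0],[0,0,0]],"jaw":[0,0]}' 30;python3 -c "
from h import *
s,q,Rc=state();print(inface(q),RF.inv().apply(s['force']),RF.inv().apply(s['ft_torque']))"
```

```text
time: 9.05
tcp_pos: [0.5406, 0.2566, 0.0727]
orientation: [3.009, -0.462, 0.525]
force: [-0.1, 0.5, -1.3]
gripper_width: 0.737
[-3.03216905e-02  2.88554655e-05  1.51062675e-02] [-0.63021867  0.42767219 -1.16560549] [-0.0027443   0.37508241  0.01461225]
time: 9.3
tcp_pos: [0.5413, 0.2566, 0.0711]
orientation: [3.009, -0.462, 0.525]
force: [-0.4, 1.0, -0.9]
gripper_width: 0.736
[-0.03025061  0.00019796  0.0134168 ] [-1.00655574  0.86294178 -0.60682956] [0.00501131 0.4625512  0.01093092]
```

```bash
cat > st.py <<'E'
from h import *
s,q,Rc=state();print(np.round(inface(q)*1e3,1),np.round(RF.inv().apply(s['force']),1),np.round(RF.inv().apply(s['ft_torque']),2),round(s['gripper_width'],3),round(s['time'],2))
E
python3 -m pendant '{"travel":[[0,0,0.006],[0,0,0]],"twist":[[0,0,0],[0,0,0]],"jaw":[0,0]}' 30 >/dev/null;python3 st.py;python3 -m pendant '{"travel":[[0,0,0.005],[0,0,0]],"twist":[[0,0,0],[0,0,0]],"jaw":[0,0]}' 30 >/dev/null;python3 st.py
```

```text
[-30.2   0.2  13.2] [-2.  -3.2 10. ] [-0.65  0.76 -0.02] 0.739 9.55
[-30.2   0.2  13.1] [-3.2 -6.3 20. ] [-1.29  1.06  0.01] 0.74 9.8
```

```bash
python3 -m pendant '{"travel":[[0,0,-0.008],[0,0,0]],"twist":[[0,0,0],[0,0,0]],"jaw":[0,0]}' 30 >/dev/null;python3 st.py;python3 -m pendant '{"travel":[[-0.01,0,0],[-0.008,0,0],[0,0,0]],"twist":[[0,0,0],[0,0,0],[0,0,0]],"jaw":[0,0,0]}' 30 >/dev/null;python3 st.py;python3 -m pendant '{"travel":[[-0.006,0,0],[0,0,0]],"twist":[[0,0,0],[0,0,0]],"jaw":[0,0]}' 30 >/dev/null;python3 st.py
```

```text
[-30.    0.6  13.3] [-1.3 -0.9  5.9] [-0.38  0.58  0.01] 0.736 10.05
[-33.5   1.   13.3] [2.8 0.2 5. ] [-0.2  -0.13  0.1 ] 0.736 10.43
[-35.2   1.1  13.3] [3.3 0.1 5. ] [-0.1  -0.15  0.07] 0.736 10.68
```

```bash
for i in 1; do python3 -m pendant '{"travel":[[-0.006,0,0],[0,0,0]],"twist":[[0,0,0],[0,0,0]],"jaw":[0,0]}' 30 >/dev/null;python3 st.py;done; python3 -m pendant '{"travel":[[-0.006,0,0],[0,0,0]],"twist":[[0,0,0],[0,0,0]],"jaw":[0,0]}' 30 >/dev/null;python3 st.py
```

```text
[-37.    1.2  13.3] [ 2.2 -0.7  5.4] [-0.19 -0.13  0.03] 0.738 10.93
[-38.8   1.2  13.4] [1.7 1.6 5. ] [-0.18 -0.12  0.01] 0.735 11.18
```

```bash
for i in 1; do python3 -m pendant '{"travel":[[-0.006,0,0],[0,0,0]],"twist":[[0,0,0],[0,0,0]],"jaw":[0,0]}' 30 >/dev/null;python3 st.py;done; python3 -m pendant '{"travel":[[-0.005,0,0],[0,0,0]],"twist":[[0,0,0],[0,0,0]],"jaw":[0,0]}' 30 >/dev/null;python3 st.py
```

```text
[-40.    1.2  13.3] [3.6 0.8 5. ] [-0.11 -0.45  0.04] 0.738 11.43
[-40.1   1.2  13.4] [6.2 0.7 3. ] [-0.02 -1.03 -0.04] 0.736 11.68
```

The lip is reached. I'll release and retreat square to the slope.

```bash
python3 -m pendant '{"travel":[[0.003,0,0],[0,0,0],[0,0,0],[0,0,0],[0,0,0],[0,0,0]],"twist":[[0,0,0],[0,0,0],[0,0,0],[0,0,0],[0,0,0],[0,0,0]],"jaw":[1,1,1,1,1,1]}' 30 >/dev/null;python3 st.py; python3 -m pendant '{"travel":[[0,0,-0.05],[0,0,-0.1],[0,0,-0.15],[0,0,-0.15],[0,0,0]],"twist":[[0,0,0],[0,0,0],[0,0,0],[0,0,0],[0,0,0]],"jaw":[1,1,1,1,1]}' 30 >/dev/null;python3 st.py;python3 -m pendant '{"travel":[[0,0.12,-0.02],[0,0.18,-0.02],[0,0.18,0],[0,0.18,0],[0,0.18,0],[0,0,0]],"twist":[[0,-0.11,0],[0,-0.11,0],[0,0,0],[0,0,0],[0,0,0],[0,0,0]],"jaw":[1,1,1,1,1,1]}' 30; python3 -c "
from h import *
o=[]
for c,(x,y,w,h) in(('top',(195,205,112,112)),('scene',(340,205,112,112))):
  i=camera(c)['image'];cv2.imwrite('pics/%s7.png'%c,i);o.append(cv2.resize(i[y:y+h,x:x+w],(400,400),interpolation=2))
cv2.imwrite('pics/c7.png',np.hstack(o))
rows([.487,-.092,.10],RT*R.from_rotvec([0,-v_[3],0]));rows([.487,-.092,.10],DN);print(sense()['qpos'])"
```

```text
[-43.5   0.2  12.6] [0.2 0.7 1. ] [-0.02  0.35  0.02] 0.997 12.43
[-41.6   3.8 153.1] [-0.   0.  -0.4] [-0.05  0.3   0.02] 1.002 13.05
time: 13.8
tcp_pos: [0.406, 0.0295, 0.204]
orientation: [3.101, -0.491, -0.002]
force: [-0.0, 0.7, -0.8]
gripper_width: 0.998
t 13.9 travel [0.38  0.322 0.348] twist [-0.     0.    -0.001]
t 13.9 travel [0.38  0.322 0.348] twist [-0.     0.    -0.195]
[ 0.01022915  0.05292507 -0.14112961  1.91387848  0.00747913  1.17525026
 -2.010285  ]
```

View pics/c7.png

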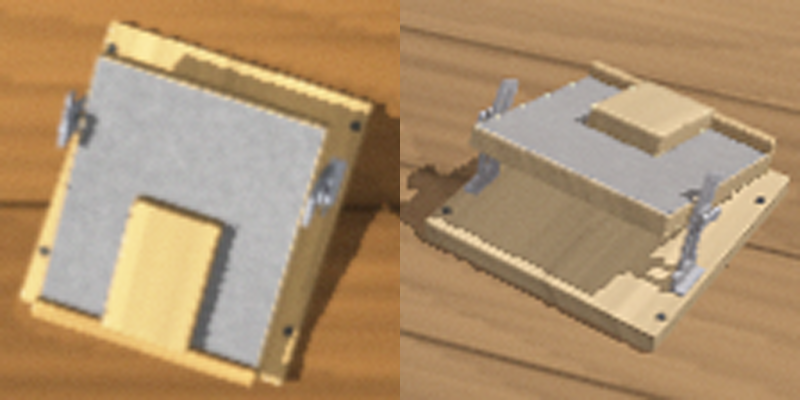

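The backer lies flat against the lip, lengthwise up the slope and near the middle of the board. On to the stand top.

```bash
python3 -m pendant '{"travel":[[0.095,0.08,0.087],[0.095,0.08,0.087],[0.095,0.081,0.087],[0.095,0.081,0.087],[0,0,0],[0,0,0]],"twist":[[0,0,0],[0,0,0],[0,0,0],[0,0,0],[0,0,0],[0,0,0]],"jaw":[1,1,1,1,1,1]}' 30; python3 -c "
from h import *
rows([.487,-.092,.03],RT*R.from_rotvec([0,-v_[3],0]));
i=camera('top')['image'];j=camera('scene')['image'];cv2.imwrite('pics/c8.png',np.hstack([cv2.resize(k,(400,400),interpolation=2) for k in(i[245:345,330:430],j[130:250,240:360])]))"
```

```text
time: 14.65
tcp_pos: [0.4878, -0.0896, 0.0998]
orientation: [-3.104, 0.472, 0.001]
force: [0.1, 0.3, 0.1]
gripper_width: 0.996
t 14.65 travel [0.    0.009 0.233] twist [-0.001  0.001  0.002]
```

View pics/c8.png

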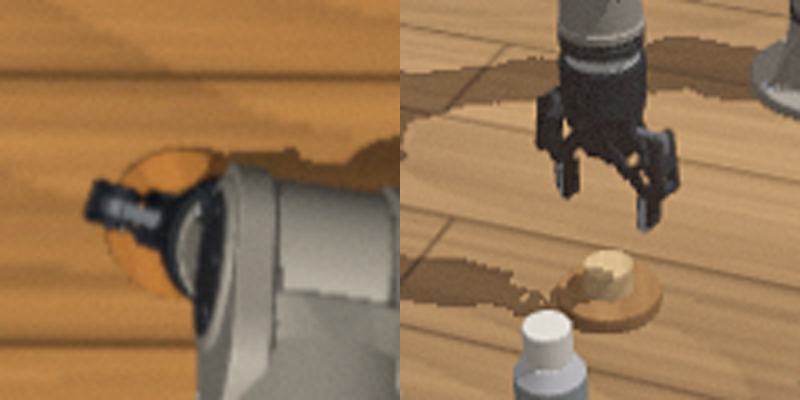

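The open jaws straddle the waste block, and the can is well clear. Going down to grip.

```bash
python3 -m pendant '{"travel":[[0,0.006,0.08],[0,0,0.08],[0,0,0.06],[0,0,0.015],[0,0,0]],"twist":[[0,0,0],[0,0,0],[0,0,0],[0,0,0],[0,0,0]],"jaw":[1,1,1,1,1]}' 50; python3 -m pendant '{"travel":[[0,0,0],[0,0,0],[0,0,0],[0,0,0],[0,0,0],[0,0,0],[0,0,0],[0,0,0]],"twist":[[0,0,0],[0,0,0],[0,0,0],[0,0,0],[0,0,0],[0,0,0],[0,0,0],[0,0,0]],"jaw":[0,0,0,0,0,0,0,0]}' 50;python3 -c "
from h import *
s,q,Rc=state();print(q,Rc.as_matrix())"
```

```text
time: 15.38
tcp_pos: [0.4873, -0.0929, 0.0302]
orientation: [-3.105, 0.474, -0.002]
force: [0.4, 0.0, -0.2]
gripper_width: 0.998
time: 16.38
tcp_pos: [0.4878, -0.0937, 0.0306]
orientation: [-3.105, 0.476, -0.003]
force: [-0.4, 0.5, 6.8]
gripper_width: 0.522
[ 0.48783925 -0.09366017  0.03055932] [[ 9.54002709e-01 -2.99790821e-01  2.07221692e-03]
 [-2.99791105e-01 -9.54004854e-01 -1.79459209e-04]
 [ 2.03070522e-03 -4.50027628e-04 -9.99997837e-01]]
```

```bash
python3 -m pendant '{"travel":[[0,0,-0.06],[0,0,-0.15],[0,0,-0.19],[0,0,-0.2],[0,0,0]],"twist":[[0,0,0],[0,0,0],[0,0,0],[0,0,0],[0,0,0]],"jaw":[0,0,0,0,0]}' 50;python3 -c "
from h import *
p=face(-.038,.001,.11);rows(p,RT*R.from_rotvec([0,-v_[3],0]));print(p,sense()['qpos'])"
```

```text
time: 17.0
tcp_pos: [0.4905, -0.0943, 0.2148]
orientation: [3.105, -0.477, 0.019]
force: [0.1, 0.4, -1.3]
gripper_width: 0.523
t 17.0 travel [-0.325 -1.169  0.183] twist [-0.001 -0.008  0.   ]
[0.50325354 0.26941706 0.1592928 ] [ 0.17790581  0.21620548 -0.02659194  1.69682061  0.00631841  1.2165852
 -1.72563564]
```

```bash
python3 -m pendant '{"travel":[[-0.046,-0.16,0],[-0.046,-0.167,0],[-0.046,-0.167,0],[-0.046,-0.167,0],[-0.046,-0.167,0],[-0.046,-0.167,0],[-0.046,-0.167,0],[0,0,0]],"twist":[[0,0,0],[0,0,0],[0,0,0],[0,0,0],[0,0,0],[0,0,0],[0,0,0],[0,0,0]],"jaw":[0,0,0,0,0,0,0,0]}' 50 >/dev/null;python3 -m pendant '{"travel":[[0,0,0],[0,0,0],[0,0,0],[0,0,0]],"twist":[[0,0.11,0],[0,0.11,0],[0,0,0],[0,0,0]],"jaw":[0,0,0,0]}' 50; python3 -c "
from h import *
rows(face(-.038,.001,.075),RT);s,q,Rc=state();print(inface(q)*1e3,s['qpos'])"
```

```text
time: 18.5
tcp_pos: [0.4996, 0.2665, 0.209]
orientation: [3.008, -0.463, 0.523]
force: [0.0, -0.3, 0.3]
gripper_width: 0.519
t 18.5 travel [-0.047 -0.013  0.276] twist [ 0.001  0.001 -0.   ]
[-23.5797175   -2.87479622 157.6244526 ] [-0.53217664  0.23495767 -0.20335894  1.74696025  0.40431754  1.02020893
 -2.79119747]
```

```bash
python3 -m pendant '{"travel":[[-0.024,-0.006,0.09],[-0.024,-0.007,0.09],[0,0,0.07],[0,0,0.03],[0,0,0],[0,0,0]],"twist":[[0,0,0],[0,0,0],[0,0,0],[0,0,0],[0,0,0],[0,0,0]],"jaw":[0,0,0,0,0,0]}' 50 >/dev/null;python3 st.py; python3 -c "
from h import *
rows(face(-.038,.001,.0485),RT)
j=camera('scene')['image'];i=camera('top')['image'];cv2.imwrite('pics/c9.png',np.hstack([cv2.resize(k,(400,400),interpolation=2) for k in(i[205:317,195:307],j[185:297,340:452])]))"
```

```text
[-37.6   2.8  75.1] [ 0.5 -0.8 -0.5] [-0.04  0.46  0.01] 0.521 19.25
t 19.25 travel [-0.001  0.006  0.089] twist [-0.001  0.    -0.   ]
```

View pics/c9.png

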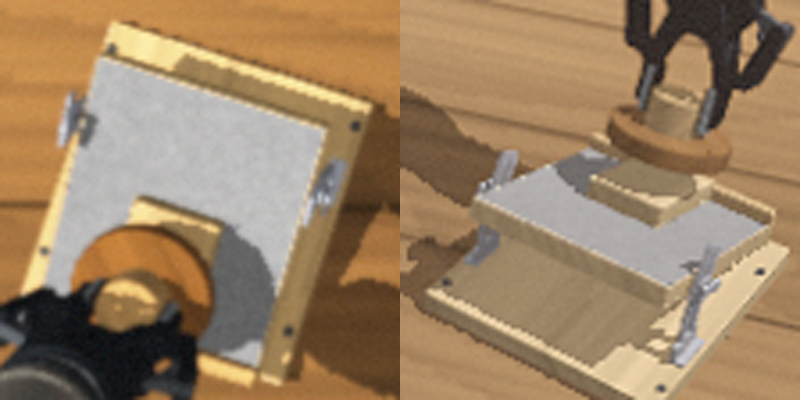

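The stand top hangs squarely about 27 mm over the backer. I'll go down slowly to contact.

```bash
python3 -m pendant '{"travel":[[0,0.005,0.03],[0,0,0.025],[0,0,0.018],[0,0,0],[0,0,0]],"twist":[[0,0,0],[0,0,0],[0,0,0],[0,0,0],[0,0,0]],"jaw":[0,0,0,0,0]}' 50 >/dev/null;python3 st.py;python3 -m pendant '{"travel":[[0,0,0.006],[0,0,0]],"twist":[[0,0,0],[0,0,0]],"jaw":[0,0]}' 50 >/dev/null;python3 st.py;python3 -m pendant '{"travel":[[0,0,0.005],[0,0,0]],"twist":[[0,0,0],[0,0,0]],"jaw":[0,0]}' 50 >/dev/null;python3 st.py
```

```text
[-38.7   0.9  52.5] [ 0.2  0.3 -0.4] [ 0.03  0.39 -0.03] 0.517 19.98
[-38.7   0.8  50.7] [-0.3  0.3 -0.8] [ 0.04  0.45 -0.  ] 0.52 20.23
[-38.7   0.6  49.1] [-0.5 -0.  -1.2] [ 0.    0.49 -0.02] 0.522 20.48
```

```bash
for i in 1; do python3 -m pendant '{"travel":[[0,0,0.004],[0,0,0]],"twist":[[0,0,0],[0,0,0]],"jaw":[0,0]}' 50 >/dev/null;python3 st.py;done;python3 -m pendant '{"travel":[[0,0,0.004],[0,0,0]],"twist":[[0,0,0],[0,0,0]],"jaw":[0,0]}' 50 >/dev/null;python3 st.py
```

```text
[-38.6   0.8  48.4] [-1.2 -0.6  3. ] [-0.13  0.54 -0.04] 0.523 20.73
[-38.6   0.9  48.4] [-2.1 -3.9 10.9] [-0.72  0.8  -0.  ] 0.524 20.98
```

Contact came at the expected height with no tilting moment. I'll overlay the predicted outlines to check the centring.

```bash
python3 -m pendant '{"travel":[[0,0,0.002],[0,0,0],[0,0,0],[0,0,0]],"twist":[[0,0,0],[0,0,0],[0,0,0],[0,0,0]],"jaw":[0,0,0,0]}' 50 >/dev/null;python3 st.py
python3 - <<'E'
from h import *
o=[]
a=np.linspace(0,2*np.pi,90)
for c,(x,y) in(('top',(195,215)),('scene',(345,190))):
    d=camera(c);k=5
    im=cv2.resize(d['image'][y:y+100,x:x+80],None,fx=k,fy=k,interpolation=2)
    def dr(L,col):
        P=proj(d,[face(*p) for p in L]);P=((P-(x,y)+.5)*k-.5).astype(np.int32);cv2.polylines(im,[P.reshape(-1,1,2)],True,col,1)
    for z in(0,.018):dr([(-.038+u*.05,.001+w*.032,z) for u,w in((1,1),(1,-1),(-1,-1),(-1,1))],(255,0,0))
    for z in(.018,.036):dr([(-.038+.05*np.cos(t),.001+.05*np.sin(t),z) for t in a],(0,0,255))
    o.append(im)
cv2.imwrite('pics/c10.png',np.hstack(o))
for n in("drill","spray_can","gouge","blank"):
    r=search_frame(n,"top");print(n,[([round(float(v)) for v in q["extent"]],round(q["conf"],2)) for q in r[:1]])
E
```

```text
[-38.6   0.9  48.3] [-1.4 -4.6 15.5] [-0.92  0.95 -0.03] 0.526 21.48
drill []
spray_can [([341, 186, 30, 32], 0.88)]
gouge [([418, 222, 143, 25], 0.89)]
blank [([223, 266, 37, 31], 0.9)]
```

View pics/c10.png

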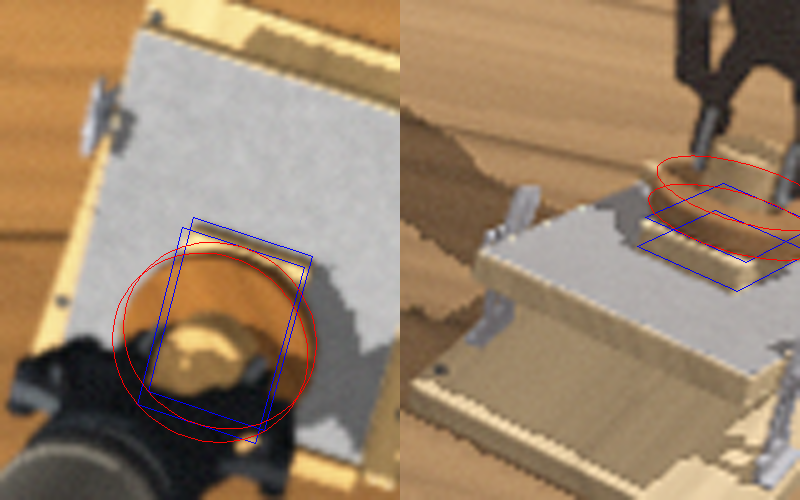

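Run:
```python
from h import *
o=[]
for c,(x,y) in(('top',(214,252)),('scene',(386,212))):
    d=camera(c);o.append(cv2.resize(d['image'][y:y+50,x:x+50],None,fx=8,fy=8,interpolation=2))
    cv2.imwrite('pics/raw_%s.png'%c,d['image'])
cv2.imwrite('pics/c11.png',np.hstack(o))
```

```text
(no output)
```

View pics/c11.png

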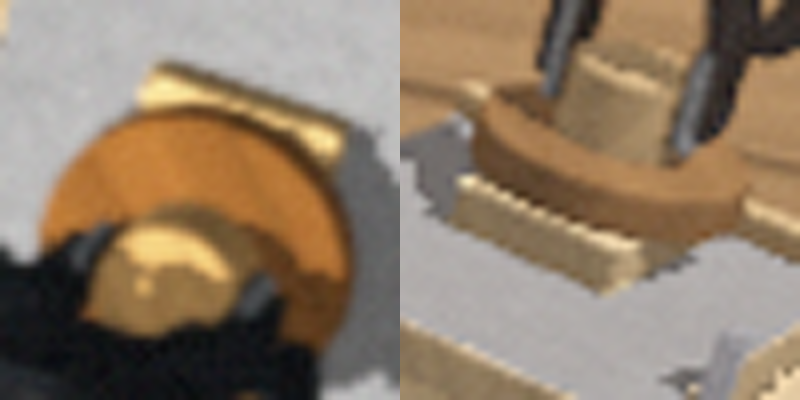

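The disc sits somewhat downhill on the backer: an uphill strip of it shows, with its top-view corners near (142,88) and (338,148). I'll measure the offset in the slope's frame.

```bash
python3 - <<'E'
from h import *
from scipy.optimize import least_squares
def onface(d,uv,z):
    A=unproj(d,uv,0.);B=unproj(d,uv,.2);fa=RF.inv().apply(A-C);fb=RF.inv().apply(B-C);t=(z-fa[:,2])/(fb-fa)[:,2];return (fa+(fb-fa)*t[:,None])[:,:2]*1e3
def g(p,o):return (np.array(p,float)+.5)/8-.5+o
def circ(P):return least_squares(lambda v:np.hypot(P[:,0]-v[0],P[:,1]-v[1])-50,[-38,0]).x,
t=camera('top');s=camera('scene');to=(214,252);so=(386,212)
print("top backer z18",onface(t,g([(142,88),(338,150)],to),.018).round(1).tolist(),"z0",onface(t,g([(155,62),(348,122)],to),0).round(1).tolist())
P=onface(t,g([(45,215),(70,165),(110,125),(160,108),(220,115),(280,145),(325,195),(345,250)],to),.036);print("top disc",circ(P))
print("scene backer z18",onface(s,g([(60,177),(212,248)],so),.018).round(1).tolist(),"z0",onface(s,g([(53,215),(203,292)],so),0).round(1).tolist())
P=onface(s,g([(78,110),(110,145),(160,180),(220,198),(280,203),(330,195)],so),.036);print("scene disc z36",circ(P))
P=onface(s,g([(75,150),(110,185),(160,213),(240,235),(300,243)],so),.018);print("scene disc z18",circ(P))
E
python3 st.py
```

```text
top backer z18 [[6.0, 31.2], [6.7, -33.5]] z0 [[8.7, 33.0], [9.8, -31.6]]
top disc (array([-37.36903011,  -1.80890976]),)
scene backer z18 [[17.9, -30.2], [21.0, 31.5]] z0 [[8.2, -32.8], [16.2, 31.2]]
scene disc z36 (array([-24.2779294 ,   4.09958499]),)
scene disc z18 (array([-39.57076278,   2.63000681]),)
[-38.6   0.9  48.3] [-2.6 -4.9 14.4] [-0.97  0.97  0.01] 0.515 21.98
```

Top-view fits put the disc within about 4 mm of the backer's centre; kinematics say within about 1 mm. The scene-view fit is too oblique to trust. Last I'll check the bystanders by image difference and that the press is steady, then hand in.

```bash
python3 -m pendant '{"travel":[[0,0,0],[0,0,0],[0,0,0],[0,0,0]],"twist":[[0,0,0],[0,0,0],[0,0,0],[0,0,0]],"jaw":[0,0,0,0]}' 50 >/dev/null;python3 st.py
python3 - <<'E'
from h import *
a=cv2.imread('pics/top0.png').astype(int);b=camera('top')['image'].astype(int)
for n,(x,y,w,h) in dict(drill=(90,245,90,115),can=(335,180,40,40),gouge=(415,215,150,35)).items():
    print(n,"mean diff",np.abs(a-b)[y:y+h,x:x+w].mean().round(2))
E
python3 st.py; python3 -c "
from plant import *
print(job_done())"; python3 st.py
```

```text
[-38.6   0.9  48.3] [-2.4 -4.7 15.9] [-0.95  0.95  0.04] 0.523 22.48
drill mean diff 10.62
can mean diff 8.26
gouge mean diff 8.37
[-38.6   0.9  48.3] [-1.8 -5.2 14.6] [-0.96  0.94  0.02] 0.519 22.52
the job is handed in; nothing more can be done
None
the job is handed in; nothing more can be done
```

The job is handed in at about 22.5 s. The backing piece lies against the lip and is let go. The stand top is held by its waste block, lying on the backing piece along the slope and pressed down.

**Backing piece:** I lowered it until it touched, slid it down until I felt the lip, and released it. The pictures show it flat, lengthwise up the slope and close to mid-width.

**Stand top:** It made contact at the height I had worked out, with almost no tilting moment, so it should lie flush. The last readings were steady at about 15 N square to the slope, and the gripper opening was steady on the block.

**Checks that disagreed or stayed open:**
- **Centring:** The arm's position puts the stand top within about 1 mm of the backing piece's centre. The top camera suggests about 3–4 mm uphill, or up to about 7 mm with my other reading of the backing piece's edge. All are inside the 10 mm allowed. The second camera's view was too oblique and inconsistent to use.
- **Drill, spray can and gouge:** The arm was never meant to go near them, and I saw no unexpected force on the way. The can and gouge were still detected within a few pixels of where they started, but the network missed the drill in the last picture. The before-and-after picture comparison did not settle it, because all three areas differed by a similar amount (8–11 grey levels). So that the drill is unmoved rests only on the arm's path.

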